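Snug the plate stack to the end stop with the bar clamp, then back the jaw off

ROBOT

A 6-joint arm with a two-finger parallel gripper is mounted at the origin on the work surface. World frame = base frame: x ahead of the robot, y to its left, z up, the work surface at z = 0. Lengths are in m, angles in rad, forces in N, time in s.
With the tool pointing down it reaches from about 0.3 to 0.775 m from the base axis. Payload 14.6 kg.
Tool frame: the origin (TCP) lies on the centre line of the jaws, within the pads' length; the fingertips stand 8 mm ahead of it and the grasp point (between the pads) lies 11 mm behind it; x points along the fingers, y is the direction in which the jaws open and shut, and the axes are right-handed (so a half turn about x gives the same grasp; the last joint's range is limited). The gripper opens to 94 mm and grips with 3 to 60 N. Pads are 16 mm wide; open, the fingers measure 119 mm over their backs; the gripper's body (75 mm by 177 mm) begins 78 mm behind the grasp point.
Start: joints at [-1.199, 0.3, 1.521, -0, 1.321, -0.067], TCP at [0.234, -0.498, 0.213] pointing down, gripper open.
Joint ranges: [-3.03, 3.03], [-0.79, 2.21], [0.23, 2.52], [-1.04, 4.18], [0, 3.07], [-2.55, 2.55]. Speed limits (rad/s): [2.22, 2.22, 2.57, 3.14, 3.14, 3.14].

INTERFACE

Orientations are given as a 3x3 rotation matrix whose columns are the frame's x, y, z axes.
In Python, from bench import telemetry, cams, hand_in gives the robot as it stands.
- The arm moves only by the tool arm_command, never from a script. Its argument "plan" is a list of rows, each an object of numbers: "dx", "dy", "dz": the shift along the tool's x, y, z in cm; "wx", "wy", "wz": the turn, a rotation vector about the tool's x, y, z in degrees; "fingers": the opening, from 0 (shut) to 1 (fully open). In form: [{"dx": .., "dy": .., "dz": .., "wx": .., "wy": .., "wz": .., "fingers": ..}, ...]. A call has 1 to 10 rows; each row is the pose to reach, as a shift and turn from the pose measured when the call began, along the tool's axes at that moment; what a row does not reach only later rows make up. A row lasts 1/10 s, in which the tool goes at most 50 mm and 8.59 degrees, less where a joint would pass 70% of its speed; a pose out of reach is approached as far as the arm can. A call with a gripper value outside its range is refused whole. The fingers move at their own pace and stop on an object; "grip_force" is the grip in N (left out, the last holds). Time passes only in rows, so rows that repeat a pose let the fingers close. It gives the time, the measured TCP pose, the force and the opening at its end, in the units of the state.
- telemetry.get_obs(): the state, without advancing time (a new reading comes with each control period).
- cams.read_camera(name): name is "scene" or "top" or "wrist"; returns the picture (400x640x3 uint8, red, green, blue); there is no depth.
- cams.camera_params(name): a dict with "mtx" (3x3 intrinsics, pixels), "world_from_camera" (4x4, takes a point from camera to world coordinates). Camera axes: x right, y down, z forward; pixel columns grow to the right and rows downward; lengths in m; the calibration is good to about 2 mm. A picture is of the moment at which its call begins: read the wrist's pose just before it. camera_params takes no time and is no camera call; for the wrist camera it gives the pose at the moment of the call.
- hand_in(): hands the job in, once; it reports no verdict.
The state is a dict: "clock": time; "qpos": joint angles; "joint_vel": joint speeds; "effort": joint torques, N m; "position": TCP position; "eef_rot": TCP orientation; "force": force on the tool from outside, world axes, zero at the start; "moment": the same for the moment, N m; "grip_width": finger opening in m.
Only numpy, scipy, OpenCV 4.12 (cv2) and the standard library are available. Lean on these libraries where they do the work, as an engineer would, in place of code of your own. Each camera call takes 0.05 s, during which the arm holds its last target.

TASK

The shelf is about to be tilted, so the stack of plates must stand right up against its end stop. Pump the bar clamp's trigger until the jaw has pushed the plates over and squeezes them firmly, but gently (they are ceramic), against the stop; then press the release lever down and slide the jaw by its grip all the way back home, leaving the plates up against the stop. Advance the jaw only by the trigger, move the jaw by hand only with the release lever down, do not touch the plates with the robot, and leave the bowl, the chopstick caddy and the shelf-angle knob alone.

Things in the scene. Friction and masses are not known exactly. Their poses are not given: they have to be found in the camera images.
- clamp: Bar clamp fixed to the shelf: grey housing 75 mm long, 104 mm high. Origin at shelf level under the housing, on the bar's centre line; +x is the way the jaw advances (level), y across the bar. With the jaw home its parts reach from x = -130 to +165 mm; bar at z = 41 to 56 mm. A ratchet (4 mm teeth) holds the jaw against going back until the release lever is pressed.
- trigger (a joint): Trigger: hinged lever on the housing reaching backwards (clamp -x) from its pivot at clamp (-5, 0, 95) mm. 0 = up, 0.36 rad = fully down; springs up when let go. Drives the jaw 45 mm per rad (16 mm a stroke); on the up-stroke the jaw may fall back up to one tooth. Push at the pad: 3 N (top) to 6 N (bottom) free, 2 to 4 N more as the plates slide, then 0.56 N more per N of squeeze.
- trigger_pad (a point): Centre of the top face of the trigger's black press pad (30 x 30 mm), 80 mm from the pivot, 100 mm above the shelf at rest. Press it straight down: the trigger hits its own hard end stop when this point has sunk 28 mm (a broad flat tip already at 24 mm, as the pad tilts); staying above 22 mm avoids mistaking that for tight plates.
- release (a joint): Release lever: short narrow steel lever on the front end of the housing, pointing forward (clamp +x) from its pivot at clamp (20, 0, 88) mm. 0 = up (ratchet engaged), 0.5 rad = fully down; the ratchet is clear from about 0.3 rad. Stiff: takes 3 to 4 N at its end and stays where it is left.
- release_pad (a point): Centre of the top face of the release lever near its end (lever 14 mm wide, round bar 20 mm wide at its end), 40 mm from the pivot, 91 mm above the shelf when up; sinks 19 mm when fully down.
- jaw: Jaw, slid along the bar by the black grip block on its top (34 mm along clamp x, 14 mm across along y, 40 mm tall, its top 128 mm above the shelf, at clamp x = 120 mm when home). Origin on the clamp's origin when fully home (hard stop), so its x in the clamp's frame is how far the jaw has advanced (at most 85 mm). With the ratchet released it slides at about 2 N.
- jaw_top (a point): Centre of the top face of the jaw's grip block, 128 mm above the shelf. Pinch the block from above across its 14 mm (clamp y).
- pad: Rubber-faced push pad carried 45 mm in front of the jaw on two spring-loaded pins: 60 mm wide, 50 mm tall, z = 12 to 62 mm; origin at the centre of its front face. Plates still sliding push back with 4 to 7 N; the pad is pushed in by the load, 7 N per mm. A firm squeeze is about 10 to 20 N; above 25 N the plates may crack.
- plates: Stack of seven nested white ceramic plates that moves as one: 150 mm across, 52 mm high, 0.7 to 1 kg, loose on the shelf between the pad and the stop. Origin at the centre of its underside.
- stop: Upright steel end stop fixed to the shelf, 120 mm wide, 60 mm tall. Origin at the shelf surface in the middle of the flat face that meets the plates; its +x is the clamp's +x. Plates that touch it have their origin 75 mm before the face (x = -75 mm in this frame).
- glass_bowl: Glass bowl, 150 mm across, 65 mm high, a bystander. Origin at the centre of its underside.
- caddy: Black square chopstick caddy, 70 x 70 x 120 mm, sticks up to 180 mm, a bystander. Origin at the centre of its underside.
- shelf_knob (a joint): Shelf-angle knob standing at the left side, a bystander; turn in rad, 0 as found.
Not all that is in view belongs to the job. Leave any red or yellow look-alike of the stop alone. Leave any turquoise look-alike of the plates alone.

How it is judged:
On the way, in this order (a step that is already met when the one before it is completed fails the run):
1. the jaw's pad presses the plates with more than 8 N and they bear on the stop with more than 2 N, with the release lever up (contact force between pad and plates above 8 N and contact force between stop and plates above 2 N and value of joint release below 0.15 rad), for 0.1 s.
2. the release lever is pressed down while the jaw is still forward (value of joint release above 0.3 rad and x of jaw in the frame of clamp above 0.015 m), for 0.05 s.
At the end, for the whole second after the job is handed in: The jaw is back home (within 4 mm), the trigger is up, and the plates stand upright and still within 3 mm of touching the end stop, within 30 mm of its middle (x of jaw in the frame of clamp below 0.004 m and value of joint trigger below 0.06 rad and x of plates in the frame of stop between -0.078 and -0.072 m and y of plates in the frame of stop between -0.03 and 0.03 m and angle between plates's own z axis and vertical below 0.05 rad and linear speed of plates below 0.01 m/s).
It fails at once if the plates are squeezed with more than 25 N (contact force between pad and plates above 25 N).
It fails at once if the robot touches the plates (contact force between any of the fingers, the arm and plates above 0.5 N).
It fails at once if the jaw is pushed by hand while the release lever is not down (contact force between the fingers and jaw above 1.5 N and value of joint release below 0.25 rad).
It fails at once if the glass bowl, the caddy or the knob is disturbed (distance of any of glass_bowl, caddy from where it was at the start of the episode above 0.02 m or value of joint shelf_knob above 0.15 rad).
It also fails if it takes over 64 s, if anything falls off the work surface, if the arm or the gripper's body presses on something with over 40 N, if the wrist force passes 120 N, or if a joint passes its speed limit or range.

## Working session

There is one attempt and no reset: what is moved stays moved. The work goes in short steps, Python scripts to look and compute and a tool call to move; the robot and the scene stay as the last step left them, time stands still between calls to the robot, and variables do not carry over. Pictures are saved under pics/ and viewed, and the job is handed in when it is done.

Besides the shell and the picture viewer there is one more tool, called in YAML: its name, and indented under it one key for each argument. arm_command: Moves the arm, as the interface text tells. Its arguments: {"type":"object","properties":{"plan":{"type":"array","items":{"type":"object","properties":{"dx":{"type":"number"},"dy":{"type":"number"},"dz":{"type":"number"},"wx":{"type":"number"},"wy":{"type":"number"},"wz":{"type":"number"},"fingers":{"type":"number"}}}},"grip_force":{"type":"number"}},"required":["plan"]}

```bash
mkdir -p pics; ls; python3 - <<'E'
from bench import telemetry,cams
import cv2
o=telemetry.get_obs()
for k in o: print(k,o[k])
for n in ["scene","top","wrist"]:
    im=cams.read_camera(n); cv2.imwrite(f"pics/{n}0.png",im[:,:,::-1]); p=cams.camera_params(n); print(n,p)
E
```

```text
pics
clock 0.0
qpos [-1.19858261e+00  3.00478332e-01  1.52158562e+00  1.38006468e-05
  1.32069385e+00 -6.65851704e-02]
joint_vel [ 0.00174002 -0.0006211  -0.00115173 -0.00068427 -0.00092793 -0.00156483]
effort [-2.51221878e-03 -5.31807017e+01 -3.52741027e+01  7.06613087e-02
  2.43224110e-02 -1.46522680e-04]
position [ 0.23358418 -0.49765358  0.21288044]
eef_rot [[-4.11284349e-04  4.24849111e-01 -9.05264085e-01]
 [ 1.09022883e-03 -9.05263433e-01 -4.24849300e-01]
 [-9.99999321e-01 -1.16167888e-03 -9.08620691e-05]]
force [ 0.52400853 -0.18240165  0.21946153]
moment [ 0.00562619 -0.01108142 -0.00472676]
grip_width 0.09386550459487963
scene {'mtx': array([[361.4463592 ,   0.        , 317.14098327],
       [  0.        , 361.4463592 , 197.46854068],
       [  0.        ,   0.        ,   1.        ]]), 'world_from_camera': array([[-0.00380552,  0.83642571, -0.54806711,  1.212065  ],
       [ 0.99991776, -0.00352963, -0.01232966,  0.03714915],
       [-0.01224732, -0.54806896, -0.83634348,  1.12321766],
       [ 0.        ,  0.        ,  0.        ,  1.        ]])}
top {'mtx': array([[463.36
[... 239 characters left out ...]
173,  0.05395769, -0.01680929,  0.02274913],
       [ 0.0046579 , -0.21785418, -0.97597022,  1.39793242],
       [ 0.        ,  0.        ,  0.        ,  1.        ]])}
wrist {'mtx': array([[318.64849901,   0.        , 322.05979866],
       [  0.        , 318.64849901, 195.33149871],
       [  0.        ,   0.        ,   1.        ]]), 'world_from_camera': array([[ 4.25104013e-01, -8.80908151e-01, -2.08056260e-01,
         2.94510571e-01],
       [-9.05144190e-01, -4.13913374e-01, -9.69005361e-02,
        -4.69128792e-01],
       [-7.56796607e-04,  2.29513722e-01, -9.73305131e-01,
         3.83941750e-01],
       [ 0.00000000e+00,  0.00000000e+00,  0.00000000e+00,
         1.00000000e+00]])}
```

View pics/scene0.png

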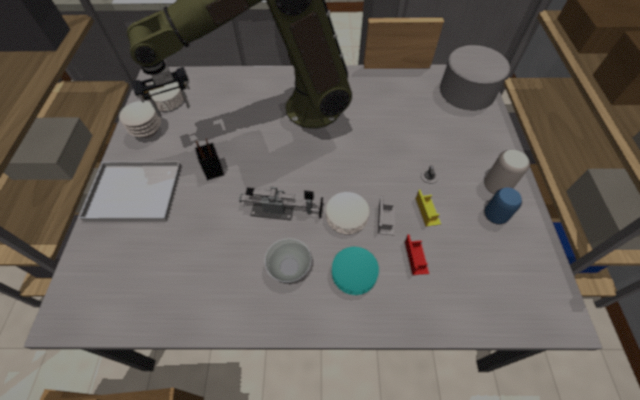

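View pics/top0.png

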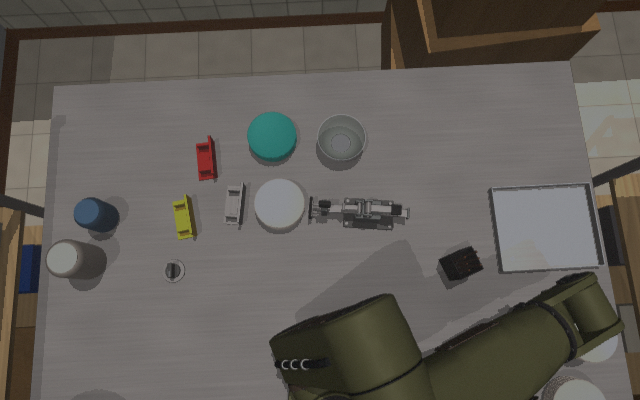

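View pics/wrist0.png

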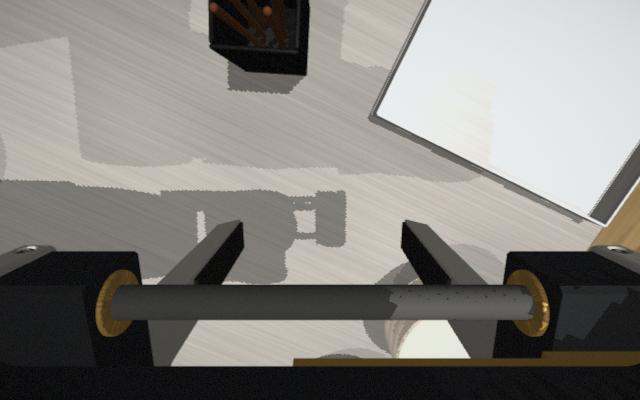

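The clamp is at scene (275,200) and top (360,210), with its +x roughly along world +y. The plates are at top (279,204) and the grey stop at top (234,204). The red stop (206,158), yellow stop (183,217) and turquoise plates (272,136) are look-alikes. I'll enlarge both views.

```bash
python3 - <<'E'
import cv2,numpy as np
a=cv2.imread("pics/scene0.png")[150:250,230:410]; b=cv2.imread("pics/top0.png")[165:245,220:420]
cv2.imwrite("pics/c1.png",cv2.resize(a,None,fx=4.4,fy=4.4,interpolation=cv2.INTER_CUBIC))
cv2.imwrite("pics/c2.png",cv2.resize(b,None,fx=4,fy=4,interpolation=cv2.INTER_CUBIC))
E
```

```text
(no output)
```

View pics/c1.png

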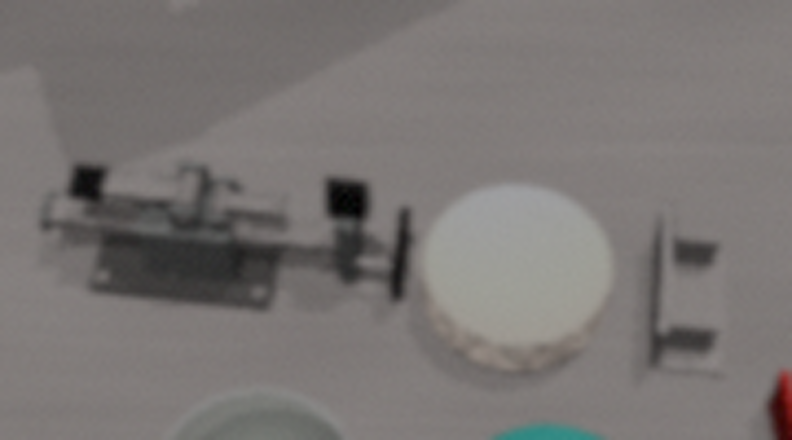

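View pics/c2.png

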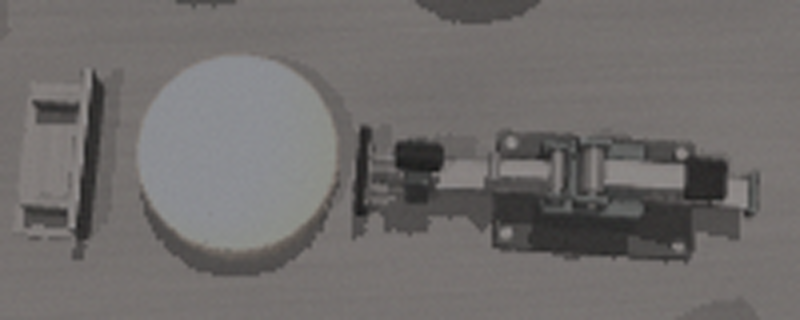

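```bash
cat > h.py <<'E'
import numpy as np,cv2
from bench import cams,telemetry
def ray(p,uv):
    T=p['world_from_camera'];d=np.linalg.inv(p['mtx'])@[uv[0],uv[1],1.];return T[:3,3],T[:3,:3]@d
def plane(p,uv,z):
    o,d=ray(p,uv);return o+d*(z-o[2])/d[2]
def tri(obs):
    A=[];b=[]
    M=np.zeros((3,3));v=np.zeros(3);R=[]
    for p,uv in obs:
        o,d=ray(p,uv);d=d/np.linalg.norm(d);P=np.eye(3)-np.outer(d,d);M+=P;v+=P@o;R.append((o,P))
    x=np.linalg.solve(M,v);return x,[np.linalg.norm(P@(x-o))for o,P in R]
def proj(p,X):
    T=p['world_from_camera'];c=T[:3,:3].T@(np.asarray(X)-T[:3,3]);u=p['mtx']@c;return u[:2]/u[2]
E
python3 - <<'E'
from h import *
s=cams.camera_params("scene");t=cams.camera_params("top")
S=lambda x,y:(230+(x+.5)/4.4-.5,150+(y+.5)/4.4-.5)
T=lambda x,y:(220+(x+.5)/4-.5,165+(y+.5)/4-.5)
np.set_printoptions(precision=4,suppress=True)
print("trig tri",tri([(s,S(89,180)),(t,T(706,178))]))
print("jawtop tri",tri([(s,S(347,190)),(t,T(419,152))]))
print("trig planes",plane(s,S(89,180),.1),plane(t,T(706,178),.1))
print("jaw planes",plane(s,S(347,188),.128),plane(t,T(419,152),.128))
print("plates",plane(s,S(518,268),.05),plane(t,T(237,152),.052))
print("stop top ends", [plane(t,T(*q),.06) for q in [(92,70),(82,240)]],[plane(s,S(*q),.06) for q in [(660,212),(655,360)]])
print("pad top ends", [plane(t,T(*q),.062) for q in [(365,128),(361,212)]])
print("housing base", [plane(t,T(*q),.004) for q in [(510,142),(505,233),(681,153),(678,246)]])
E
```

```text
trig tri (array([ 0.5109, -0.2113,  0.0985]), [np.float64(0.0014554048119006493), np.float64(0.00145540481190056)])
jawtop tri (array([ 0.5366, -0.0077,  0.1212]), [np.float64(0.0010565094776133546), np.float64(0.0010565094776133655)])
trig planes [ 0.512  -0.2094  0.1   ] [ 0.5108 -0.2125  0.1   ]
jaw planes [ 0.5394 -0.0064  0.128 ] [ 0.5353 -0.0086  0.128 ]
plates [0.5633 0.1262 0.05  ] [0.5581 0.1241 0.052 ]
stop top ends [array([0.6246, 0.2287, 0.06  ]), array([0.4974, 0.2385, 0.06  ])] [array([0.5176, 0.2405, 0.06  ]), array([0.6504, 0.2247, 0.06  ])]
pad top ends [array([0.5689, 0.0285, 0.062 ]), array([0.5064, 0.0346, 0.062 ])]
housing base [array([ 0.5643, -0.082 ,  0.004 ]), array([ 0.494 , -0.0733,  0.004 ]), array([ 0.5484, -0.2125,  0.004 ]), array([ 0.4768, -0.2038,  0.004 ])]
```

arm_command:
  plan:
    - {"dx": -5,"dy": 0,"dz": 0,"wx": 0,"fingers": 1}
    - {"dx": -6,"dy": -2,"dz": -4,"wx": -6,"fingers": 1}
    - {"dx": -6,"dy": -4,"dz": -8.5,"wx": -14,"fingers": 1}
    - {"dx": -6,"dy": -6,"dz": -13,"wx": -22,"fingers": 1}
    - {"dx": -6,"dy": -8.5,"dz": -18,"wx": -30,"fingers": 1}
    - {"dx": -6,"dy": -11,"dz": -23,"wx": -38,"fingers": 1}
    - {"dx": -6,"dy": -13,"dz": -28,"wx": -46,"fingers": 1}
    - {"dx": -6,"dy": -15.5,"dz": -32.5,"wx": -54,"fingers": 1}
    - {"dx": -6,"dy": -17.5,"dz": -37,"wx": -57.7,"fingers": 1}
    - {"dx": -6,"dy": -19.3,"dz": -40.7,"wx": -57.7,"fingers": 1}

```text
invalid input
```

arm_command:
  plan:
    - {"dx": 0,"fingers": 1}

```text
invalid input
```

```bash
python3 - <<'E'
from h import *
np.set_printoptions(precision=4,suppress=True)
p=cams.camera_params("wrist"); im=cams.read_camera("wrist"); o=telemetry.get_obs()
print(o['clock'],o['position'],o['eef_rot'],o['force'],o['joint_vel'])
cv2.imwrite("pics/w1.png",im[:,:,::-1]); np.savez("w1.npz",**p)
E
```

```text
0.2 [ 0.2336 -0.4978  0.2131] [[-0.0003  0.4249 -0.9053]
 [ 0.0006 -0.9053 -0.4249]
 [-1.     -0.0007 -0.    ]] [-1.0048 -0.221  -0.082 ] [ 0.0007 -0.0031 -0.0027  0.0006  0.0006 -0.0009]
```

View pics/w1.png

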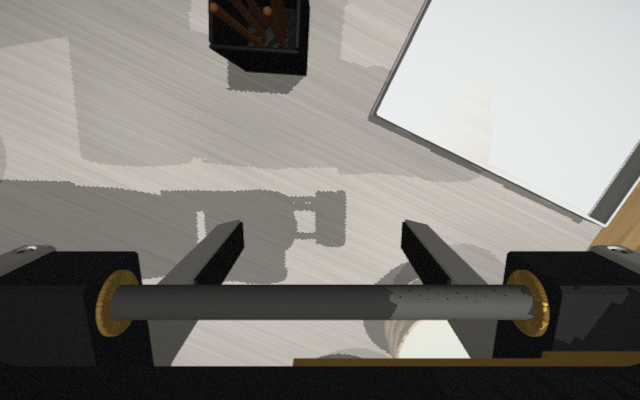

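The picture is unchanged: both move calls were refused, probably because every field has to be given.

arm_command:
  plan:
    - {"dx": -5,"dy": 0,"dz": 0,"wx": 0,"wy": 0,"wz": 0,"fingers": 1}
    - {"dx": -6,"dy": -2,"dz": -4,"wx": -6,"wy": 0,"wz": 0,"fingers": 1}
    - {"dx": -6,"dy": -4,"dz": -8.5,"wx": -14,"wy": 0,"wz": 0,"fingers": 1}
    - {"dx": -6,"dy": -6,"dz": -13,"wx": -22,"wy": 0,"wz": 0,"fingers": 1}
    - {"dx": -6,"dy": -8.5,"dz": -18,"wx": -30,"wy": 0,"wz": 0,"fingers": 1}
    - {"dx": -6,"dy": -11,"dz": -23,"wx": -38,"wy": 0,"wz": 0,"fingers": 1}
    - {"dx": -6,"dy": -13,"dz": -28,"wx": -46,"wy": 0,"wz": 0,"fingers": 1}
    - {"dx": -6,"dy": -15.5,"dz": -32.5,"wx": -54,"wy": 0,"wz": 0,"fingers": 1}
    - {"dx": -6,"dy": -17.5,"dz": -37,"wx": -57.7,"wy": 0,"wz": 0,"fingers": 1}
    - {"dx": -6,"dy": -19.3,"dz": -40.7,"wx": -57.7,"wy": 0,"wz": 0,"fingers": 1}
  grip_force: 10

```text
clock: 1.2
position: [0.5164, -0.154, 0.2733]
eef_rot: [[-0.0, 0.993, -0.122], [0.001, -0.122, -0.993], [-1.0, -0.0, -0.001]]
force: [-0.0, -0.2, -0.9]
grip_width: 0.094
```

```bash
cat > snap.py <<'E'
import sys
from h import *
np.set_printoptions(precision=4,suppress=True)
n=sys.argv[1]
p=cams.camera_params("wrist"); im=cams.read_camera("wrist"); o=telemetry.get_obs()
print(o['clock'],o['position'],o['eef_rot'],o['force'],np.abs(o['joint_vel']).max())
cv2.imwrite(f"pics/{n}.png",im[:,:,::-1]); np.savez(n+".npz",**p)
E
python3 snap.py w2
```

```text
1.25 [ 0.5195 -0.1491  0.2729] [[ 0.0003  0.9927 -0.1202]
 [ 0.0022 -0.1202 -0.9927]
 [-1.      0.0001 -0.0022]] [ 3.1779  4.4167 -0.4494] 0.14251329673159396
```

View pics/w2.png

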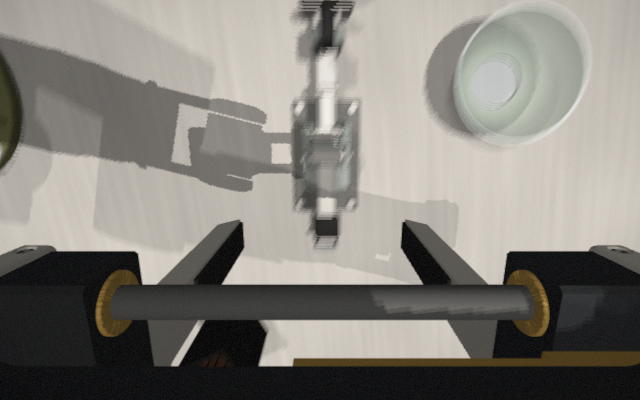

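The clamp runs up the middle of the image, but this frame is motion-blurred. I'll retake it now that the arm has settled.

```bash
python3 snap.py w3
```

```text
1.3 [ 0.5176 -0.1517  0.2727] [[-0.0006  0.9928 -0.1195]
 [ 0.0016 -0.1195 -0.9928]
 [-1.     -0.0008 -0.0015]] [-0.5412 -0.7083 -0.2748] 0.0952767728126704
```

arm_command:
  plan:
    - {"dx": 0,"dy": 0,"dz": 4,"wx": 0,"wy": 0,"wz": 0,"fingers": 0}
    - {"dx": 0,"dy": 0,"dz": 7,"wx": 0,"wy": 0,"wz": 0,"fingers": 0}
    - {"dx": 0,"dy": 0,"dz": 7,"wx": 0,"wy": 0,"wz": 0,"fingers": 0}
    - {"dx": 0,"dy": 0,"dz": 7,"wx": 0,"wy": 0,"wz": 0,"fingers": 0}
    - {"dx": 0,"dy": 0,"dz": 7,"wx": 0,"wy": 0,"wz": 0,"fingers": 0}

```text
clock: 1.8
position: [0.5092, -0.2208, 0.2726]
eef_rot: [[-0.001, 0.993, -0.119], [0.002, -0.119, -0.993], [-1.0, -0.001, -0.002]]
force: [-0.2, -0.1, 0.0]
grip_width: 0.0575
```

```bash
python3 snap.py w4; python3 - <<'E'
import cv2,numpy as np
a=cv2.imread("pics/w3.png")[0:260,240:400];b=cv2.imread("pics/w4.png")[0:260,240:400]
cv2.imwrite("pics/c3.png",cv2.resize(np.hstack([a,b]),None,fx=2.3,fy=2.3,interpolation=cv2.INTER_CUBIC))
E
```

```text
1.85 [ 0.5093 -0.2206  0.2727] [[-0.0005  0.9929 -0.1189]
 [ 0.0016 -0.1189 -0.9929]
 [-1.     -0.0007 -0.0015]] [-0.1416 -0.2518  0.5039] 0.004372079395054058
```

View pics/c3.png

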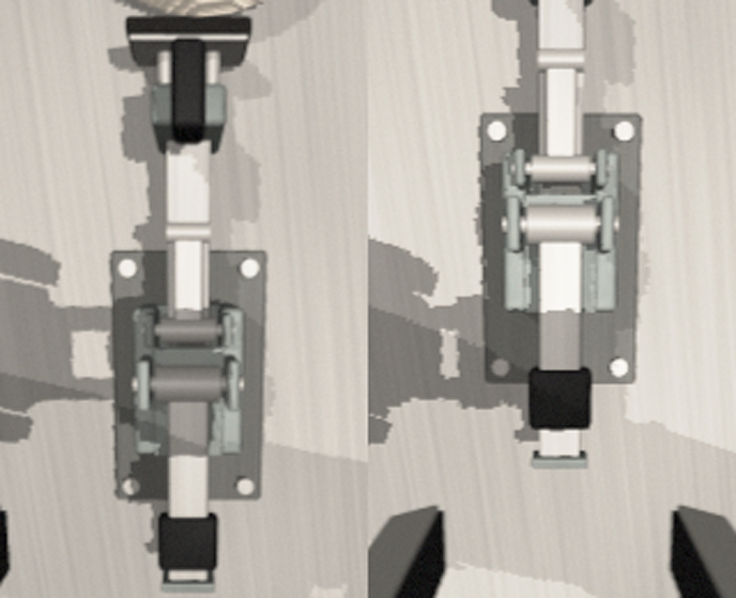

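```bash
python3 - <<'E'
from h import *
np.set_printoptions(precision=4,suppress=True)
a=dict(np.load("w3.npz"));b=dict(np.load("w4.npz"))
s=cams.camera_params("scene");t=cams.camera_params("top")
W=lambda x,y:(240+(x+.5)/2.3-.5,(y+.5)/2.3-.5)
tp=[(a,W(188,541)),(b,W(192,398))]
print(tri(tp),[plane(p,u,.1) for p,u in tp])
rp=[(a,W(188,231)),(b,W(192,60))]
print(tri(rp),[plane(p,u,.093) for p,u in rp])
for z in(.128,): print(plane(a,W(189,40),z),plane(a,W(189,142),.088), plane(a,W(189,125),.128))
for q in [(a,(188,18)),]: print('pad front top',plane(a,W(*q[1]),.062))
for c,qs in((a,[(127,268),(250,268),(130,486),(245,486)]),(b,[(497-368,131),(625-368,131),(501-368,367),(619-368,367)])):
    P=np.array([plane(c,W(*q),.008) for q in qs]);print(P)
    d=P[0]+P[1]-P[2]-P[3];print("dir",d/np.linalg.norm(d), P.mean(0))
E
```

```text
(array([ 0.5124, -0.2103,  0.0962]), [np.float64(0.00010170619593097593), np.float64(0.00010170619593101893)]) [array([ 0.5125, -0.2089,  0.1   ]), array([ 0.5126, -0.2098,  0.1   ])]
(array([ 0.5303, -0.0616,  0.0888]), [np.float64(4.062017337715688e-05), np.float64(4.06201733771051e-05)]) [array([ 0.5303, -0.0619,  0.093 ]), array([ 0.5301, -0.0627,  0.093 ])]
[0.5391 0.0072 0.128 ] [ 0.5355 -0.0231  0.088 ] [ 0.5354 -0.0235  0.128 ]
pad front top [0.5421 0.0355 0.062 ]
[[ 0.4934 -0.0729  0.008 ]
 [ 0.5639 -0.0814  0.008 ]
 [ 0.477  -0.2026  0.008 ]
 [ 0.5476 -0.2112  0.008 ]]
dir [ 0.125   0.9922 -0.    ] [ 0.5205 -0.142   0.008 ]
[[ 0.4942 -0.0719  0.008 ]
 [ 0.5646 -0.0804  0.008 ]
 [ 0.4785 -0.2018  0.008 ]
 [ 0.5482 -0.2102  0.008 ]]
dir [0.1225 0.9925 0.    ] [ 0.5213 -0.1411  0.008 ]
```

The trigger pad is at w4 crop (560,398), giving (0.5125,-0.2095,0.10) from two views. The clamp's +x is (0.123,0.992). The release bar is at (0.530,-0.063) and the jaw grip is near (0.538,-0.006). Next I close the fingers and drop to just above the pad.

arm_command:
  plan:
    - {"dx": 3,"dy": 0.2,"dz": -1.15,"wx": 0,"wy": 0,"wz": 0,"fingers": 0}
    - {"dx": 7.5,"dy": 0.2,"dz": -1.15,"wx": 0,"wy": 0,"wz": 0,"fingers": 0}
    - {"dx": 11.5,"dy": 0.2,"dz": -1.15,"wx": 0,"wy": 0,"wz": 0,"fingers": 0}
    - {"dx": 14,"dy": 0.2,"dz": -1.15,"wx": 0,"wy": 0,"wz": 0,"fingers": 0}
    - {"dx": 15,"dy": 0.2,"dz": -1.15,"wx": 0,"wy": 0,"wz": 0,"fingers": 0}
    - {"dx": 15,"dy": 0.2,"dz": -1.15,"wx": 0,"wy": 0,"wz": 0,"fingers": 0}
    - {"dx": 15,"dy": 0.2,"dz": -1.15,"wx": 0,"wy": 0,"wz": 0,"fingers": 0}

```text
clock: 2.55
position: [0.5132, -0.2092, 0.1242]
eef_rot: [[0.001, 0.993, -0.119], [0.001, -0.119, -0.993], [-1.0, 0.001, -0.001]]
force: [0.8, 0.4, -0.1]
grip_width: 0.0006
```

```bash
python3 snap.py w5; python3 - <<'E'
from bench import telemetry
print(telemetry.get_obs()['grip_width'])
E
```

```text
2.6 [ 0.5133 -0.2094  0.1244] [[ 0.0017  0.9929 -0.1187]
 [ 0.0005 -0.1187 -0.9929]
 [-1.      0.0017 -0.0007]] [0.0016 0.2632 1.2067] 0.004207865804001941
0.0005168398899382785
```

View pics/w5.png

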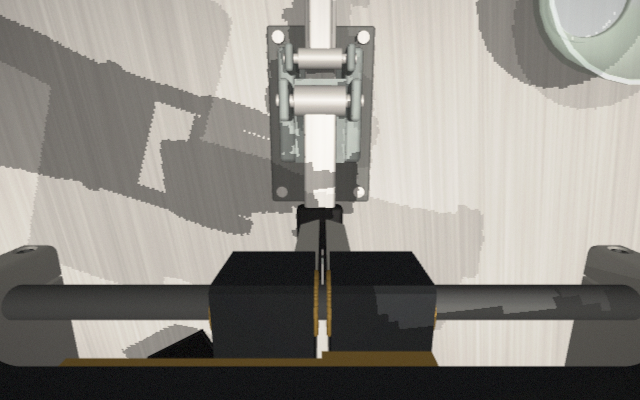

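The shut fingers at (322,225) sit centred over the black pad. Contact probe first.

arm_command:
  plan:
    - {"dx": 1.3,"dy": 0,"dz": 0,"wx": 0,"wy": 0,"wz": 0,"fingers": 0}
    - {"dx": 1.8,"dy": 0,"dz": 0,"wx": 0,"wy": 0,"wz": 0,"fingers": 0}
    - {"dx": 1.8,"dy": 0,"dz": 0,"wx": 0,"wy": 0,"wz": 0,"fingers": 0}

```text
clock: 2.9
position: [0.5134, -0.2094, 0.106]
eef_rot: [[0.002, 0.993, -0.119], [0.001, -0.119, -0.993], [-1.0, 0.002, -0.001]]
force: [0.8, -0.3, 2.2]
grip_width: 0.0006
```

arm_command:
  plan:
    - {"dx": 0.4,"dy": 0,"dz": 0,"wx": 0,"wy": 0,"wz": 0,"fingers": 0}
    - {"dx": 0.4,"dy": 0,"dz": 0,"wx": 0,"wy": 0,"wz": 0,"fingers": 0}

```text
clock: 3.1
position: [0.5134, -0.2094, 0.1018]
eef_rot: [[0.002, 0.993, -0.119], [0.001, -0.119, -0.993], [-1.0, 0.002, -0.001]]
force: [0.3, -0.1, 2.4]
grip_width: 0.0007
```

arm_command:
  plan:
    - {"dx": 0.5,"dy": 0,"dz": 0,"wx": 0,"wy": 0,"wz": 0,"fingers": 0}
    - {"dx": 0.5,"dy": 0,"dz": 0,"wx": 0,"wy": 0,"wz": 0,"fingers": 0}

```text
clock: 3.3
position: [0.5135, -0.2093, 0.0965]
eef_rot: [[0.002, 0.993, -0.119], [0.001, -0.119, -0.993], [-1.0, 0.002, -0.001]]
force: [1.6, -0.1, 3.2]
grip_width: 0.0006
```

arm_command:
  plan:
    - {"dx": 0.5,"dy": 0,"dz": 0,"wx": 0,"wy": 0,"wz": 0,"fingers": 0}
    - {"dx": 0.5,"dy": 0,"dz": 0,"wx": 0,"wy": 0,"wz": 0,"fingers": 0}

```text
clock: 3.5
position: [0.5136, -0.2092, 0.0912]
eef_rot: [[0.002, 0.993, -0.119], [0.001, -0.119, -0.993], [-1.0, 0.002, -0.001]]
force: [1.3, 0.9, 3.6]
grip_width: 0.0005
```

arm_command:
  plan:
    - {"dx": 0.4,"dy": 0,"dz": 0,"wx": 0,"wy": 0,"wz": 0,"fingers": 0}
    - {"dx": 0.4,"dy": 0,"dz": 0,"wx": 0,"wy": 0,"wz": 0,"fingers": 0}

```text
clock: 3.7
position: [0.5137, -0.2091, 0.0872]
eef_rot: [[0.002, 0.993, -0.119], [0.001, -0.119, -0.993], [-1.0, 0.002, -0.001]]
force: [1.8, 1.0, 4.4]
grip_width: 0.0004
```

```bash
cat > top.py <<'E'
import sys
from h import *
n=sys.argv[1];im=cams.read_camera("top")[:,:,::-1];o=telemetry.get_obs();print(o['clock'],o['position'],o['force'])
cv2.imwrite(f"pics/{n}.png",cv2.resize(im[165:245,210:410],None,fx=4,fy=4,interpolation=cv2.INTER_CUBIC))
E
python3 top.py t1
```

```text
3.75 [ 0.51375114 -0.20917662  0.0874252 ] [0.85942956 1.05962244 4.99167829]
```

View pics/t1.png

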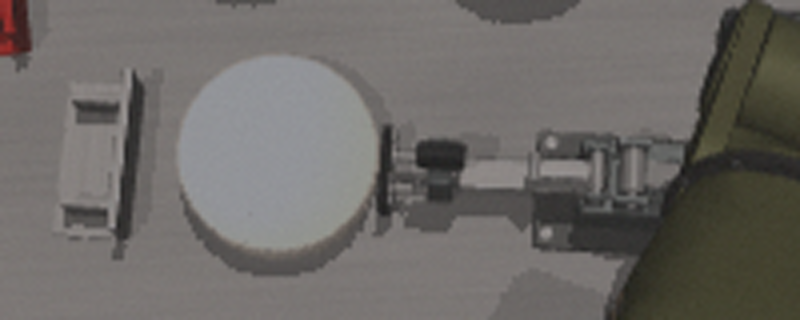

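arm_command:
  plan:
    - {"dx": -1.5,"dy": 0,"dz": 0,"wx": 0,"wy": 0,"wz": 0,"fingers": 0}
    - {"dx": -2.3,"dy": 0,"dz": 0,"wx": 0,"wy": 0,"wz": 0,"fingers": 0}
    - {"dx": -2.3,"dy": 0,"dz": 0,"wx": 0,"wy": 0,"wz": 0,"fingers": 0}
    - {"dx": -1.5,"dy": 0,"dz": 0,"wx": 0,"wy": 0,"wz": 0,"fingers": 0}
    - {"dx": -1.0,"dy": 0,"dz": 0,"wx": 0,"wy": 0,"wz": 0,"fingers": 0}
    - {"dx": -0.6,"dy": 0,"dz": 0,"wx": 0,"wy": 0,"wz": 0,"fingers": 0}
    - {"dx": -0.3,"dy": 0,"dz": 0,"wx": 0,"wy": 0,"wz": 0,"fingers": 0}
    - {"dx": 0,"dy": 0,"dz": 0,"wx": 0,"wy": 0,"wz": 0,"fingers": 0}
    - {"dx": 0,"dy": 0,"dz": 0,"wx": 0,"wy": 0,"wz": 0,"fingers": 0}

```text
clock: 4.65
position: [0.514, -0.2088, 0.0867]
eef_rot: [[0.003, 0.993, -0.119], [0.002, -0.119, -0.993], [-1.0, 0.003, -0.002]]
force: [0.8, 3.4, 6.9]
grip_width: 0.0008
```

```bash
python3 top.py t2
```

```text
4.7 [ 0.51399028 -0.20884634  0.08682334] [1.97682453 2.24889439 7.03216669]
```

View pics/t2.png

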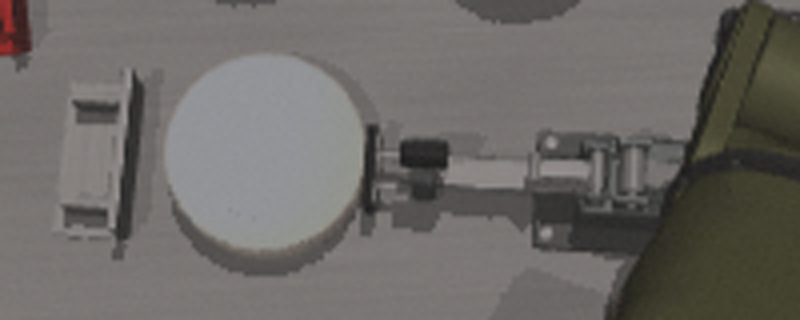

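The plates have moved about 10 mm (left edge 178 to 165 px), leaving roughly 20 mm. One more full stroke is safe.

arm_command:
  plan:
    - {"dx": -1.5,"dy": 0,"dz": 0,"wx": 0,"wy": 0,"wz": 0,"fingers": 0}
    - {"dx": -2.3,"dy": 0,"dz": 0,"wx": 0,"wy": 0,"wz": 0,"fingers": 0}
    - {"dx": -2.3,"dy": 0,"dz": 0,"wx": 0,"wy": 0,"wz": 0,"fingers": 0}
    - {"dx": -1.5,"dy": 0,"dz": 0,"wx": 0,"wy": 0,"wz": 0,"fingers": 0}
    - {"dx": -1.0,"dy": 0,"dz": 0,"wx": 0,"wy": 0,"wz": 0,"fingers": 0}
    - {"dx": -0.6,"dy": 0,"dz": 0,"wx": 0,"wy": 0,"wz": 0,"fingers": 0}
    - {"dx": -0.3,"dy": 0,"dz": 0,"wx": 0,"wy": 0,"wz": 0,"fingers": 0}
    - {"dx": 0,"dy": 0,"dz": 0,"wx": 0,"wy": 0,"wz": 0,"fingers": 0}
    - {"dx": 0,"dy": 0,"dz": 0,"wx": 0,"wy": 0,"wz": 0,"fingers": 0}

```text
clock: 5.6
position: [0.5144, -0.2086, 0.0865]
eef_rot: [[0.004, 0.993, -0.119], [0.002, -0.119, -0.993], [-1.0, 0.004, -0.002]]
force: [1.1, 2.0, 7.9]
grip_width: 0.0008
```

```bash
python3 top.py t3
```

```text
5.65 [ 0.51433485 -0.20860468  0.08658878] [1.9836704  1.74586423 7.39545165]
```

View pics/t3.png

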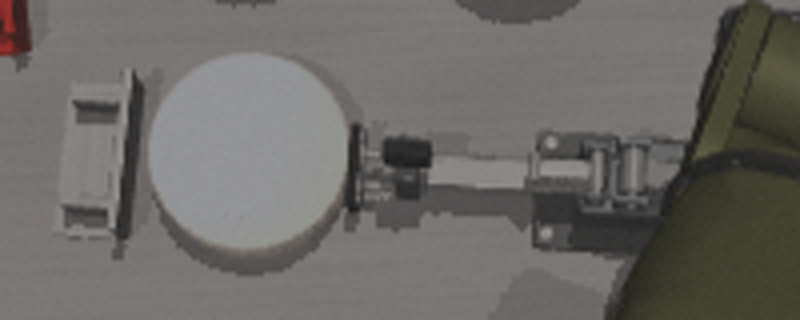

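The gap is now about 19 px (roughly 12 mm). From here I go down in small steps and watch the force.

arm_command:
  plan:
    - {"dx": -1.5,"dy": 0,"dz": 0,"wx": 0,"wy": 0,"wz": 0,"fingers": 0}
    - {"dx": -2.3,"dy": 0,"dz": 0,"wx": 0,"wy": 0,"wz": 0,"fingers": 0}
    - {"dx": -2.3,"dy": 0,"dz": 0,"wx": 0,"wy": 0,"wz": 0,"fingers": 0}
    - {"dx": -1.6,"dy": 0,"dz": 0,"wx": 0,"wy": 0,"wz": 0,"fingers": 0}
    - {"dx": -1.3,"dy": 0,"dz": 0,"wx": 0,"wy": 0,"wz": 0,"fingers": 0}
    - {"dx": -1.0,"dy": 0,"dz": 0,"wx": 0,"wy": 0,"wz": 0,"fingers": 0}
    - {"dx": -0.8,"dy": 0,"dz": 0,"wx": 0,"wy": 0,"wz": 0,"fingers": 0}
    - {"dx": -0.8,"dy": 0,"dz": 0,"wx": 0,"wy": 0,"wz": 0,"fingers": 0}

```text
clock: 6.45
position: [0.5147, -0.2086, 0.0943]
eef_rot: [[0.005, 0.993, -0.119], [0.002, -0.119, -0.993], [-1.0, 0.005, -0.002]]
force: [2.5, 0.5, 5.7]
grip_width: 0.0005
```

arm_command:
  plan:
    - {"dx": 0.15,"dy": 0,"dz": 0,"wx": 0,"wy": 0,"wz": 0,"fingers": 0}
    - {"dx": 0.25,"dy": 0,"dz": 0,"wx": 0,"wy": 0,"wz": 0,"fingers": 0}

```text
clock: 6.65
position: [0.5149, -0.2084, 0.0916]
eef_rot: [[0.005, 0.993, -0.119], [0.002, -0.119, -0.993], [-1.0, 0.005, -0.003]]
force: [0.5, 3.4, 9.4]
grip_width: 0.0002
```

```bash
python3 top.py t4
```

```text
6.7 [ 0.51485652 -0.20831927  0.09149101] [0.3272695  1.55000314 9.28810735]
```

View pics/t4.png

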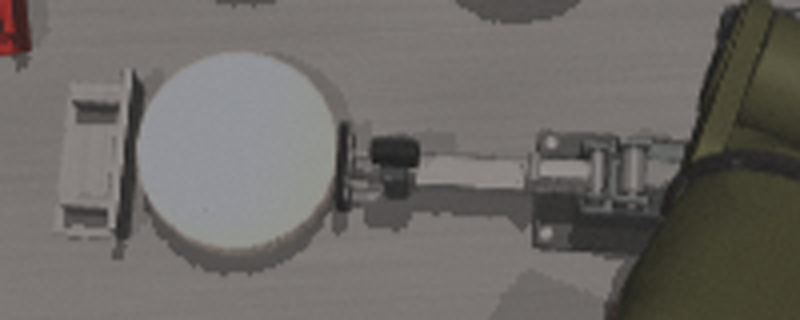

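The plates' edge (138 px) now meets the stop and the force rose to 9.3 N, so the squeeze is about 10 N. Another 1 mm should give about 14 N; then I hold.

arm_command:
  plan:
    - {"dx": 0.05,"dy": 0,"dz": 0,"wx": 0,"wy": 0,"wz": 0,"fingers": 0}
    - {"dx": 0.1,"dy": 0,"dz": 0,"wx": 0,"wy": 0,"wz": 0,"fingers": 0}
    - {"dx": 0.1,"dy": 0,"dz": 0,"wx": 0,"wy": 0,"wz": 0,"fingers": 0}
    - {"dx": 0.1,"dy": 0,"dz": 0,"wx": 0,"wy": 0,"wz": 0,"fingers": 0}

```text
clock: 7.1
position: [0.5149, -0.2082, 0.0904]
eef_rot: [[0.006, 0.993, -0.119], [0.002, -0.119, -0.993], [-1.0, 0.005, -0.003]]
force: [-0.8, 2.7, 8.9]
grip_width: 0.0009
```

```bash
python3 top.py t5
```

```text
7.15 [ 0.51497616 -0.20817693  0.0904614 ] [-1.45572587  2.57135291  9.68269936]
```

arm_command:
  plan:
    - {"dx": 0.05,"dy": 0,"dz": 0,"wx": 0,"wy": 0,"wz": 0,"fingers": 0}
    - {"dx": 0.1,"dy": 0,"dz": 0,"wx": 0,"wy": 0,"wz": 0,"fingers": 0}
    - {"dx": 0.1,"dy": 0,"dz": 0,"wx": 0,"wy": 0,"wz": 0,"fingers": 0}

```text
clock: 7.45
position: [0.515, -0.208, 0.0892]
eef_rot: [[0.006, 0.993, -0.119], [0.003, -0.119, -0.993], [-1.0, 0.005, -0.003]]
force: [-1.3, 1.3, 8.0]
grip_width: 0.0006
```

```bash
python3 top.py t6;python3 top.py t6b
```

```text
7.5 [ 0.5149909  -0.20798047  0.08924592] [-1.06327341  1.24157616  8.23834315]
7.55 [ 0.51498915 -0.20795847  0.08923318] [-1.05954886  1.95732857  8.3110854 ]
```

View pics/t6b.png

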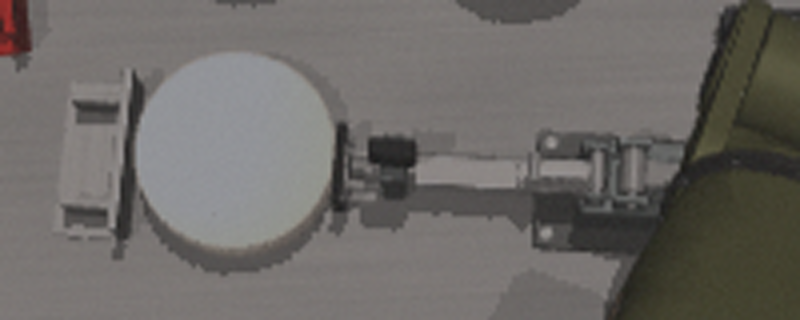

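The plates are still creeping (left edge 135 px), so they haven't reached the stop yet. Continuing.

arm_command:
  plan:
    - {"dx": 0.05,"dy": 0,"dz": 0,"wx": 0,"wy": 0,"wz": 0,"fingers": 0}
    - {"dx": 0.1,"dy": 0,"dz": 0,"wx": 0,"wy": 0,"wz": 0,"fingers": 0}
    - {"dx": 0.1,"dy": 0,"dz": 0,"wx": 0,"wy": 0,"wz": 0,"fingers": 0}

```text
clock: 7.85
position: [0.515, -0.2077, 0.088]
eef_rot: [[0.006, 0.993, -0.119], [0.003, -0.119, -0.993], [-1.0, 0.006, -0.004]]
force: [-1.6, 2.2, 7.9]
grip_width: 0.0002
```

arm_command:
  plan:
    - {"dx": 0.05,"dy": 0,"dz": 0,"wx": 0,"wy": 0,"wz": 0,"fingers": 0}
    - {"dx": 0.1,"dy": 0,"dz": 0,"wx": 0,"wy": 0,"wz": 0,"fingers": 0}
    - {"dx": 0.1,"dy": 0,"dz": 0,"wx": 0,"wy": 0,"wz": 0,"fingers": 0}

```text
clock: 8.15
position: [0.5151, -0.2075, 0.0868]
eef_rot: [[0.006, 0.993, -0.119], [0.003, -0.119, -0.993], [-1.0, 0.006, -0.004]]
force: [-1.7, 2.2, 8.9]
grip_width: 0.0004
```

```bash
python3 top.py t7;python3 top.py t7b
```

```text
8.2 [ 0.5150617  -0.20750493  0.0868278 ] [-1.48379854  2.19638684  9.24633895]
8.25 [ 0.51507238 -0.20748222  0.08684121] [0.2936823  3.42837467 8.98727572]
```

View pics/t7b.png

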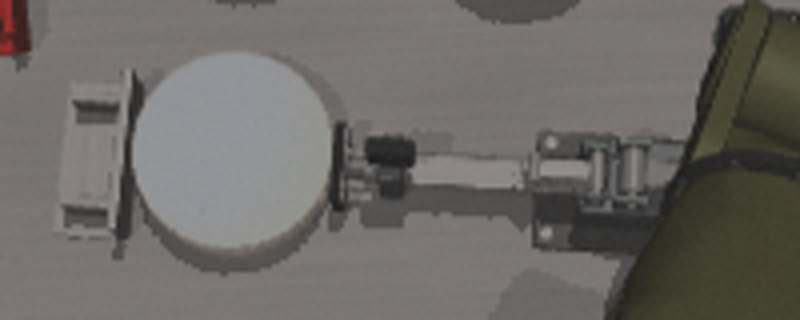

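At the bottom of this stroke the plates are just at the stop. I'll lift, read the force bias in free air, then press again in small steps.

arm_command:
  plan:
    - {"dx": -1.5,"dy": 0,"dz": 0,"wx": 0,"wy": 0,"wz": 0,"fingers": 0}
    - {"dx": -2.5,"dy": 0,"dz": 0,"wx": 0,"wy": 0,"wz": 0,"fingers": 0}
    - {"dx": -2.5,"dy": 0,"dz": 0,"wx": 0,"wy": 0,"wz": 0,"fingers": 0}
    - {"dx": -2.5,"dy": 0,"dz": 0,"wx": 0,"wy": 0,"wz": 0,"fingers": 0}

```text
clock: 8.65
position: [0.5147, -0.2075, 0.1112]
eef_rot: [[0.006, 0.993, -0.119], [0.003, -0.119, -0.993], [-1.0, 0.005, -0.004]]
force: [0.3, 0.3, 0.2]
grip_width: 0.0006
```

arm_command:
  plan:
    - {"dx": 0.35,"dy": 0,"dz": 0,"wx": 0,"wy": 0,"wz": 0,"fingers": 0}
    - {"dx": 0.7,"dy": 0,"dz": 0,"wx": 0,"wy": 0,"wz": 0,"fingers": 0}
    - {"dx": 0.7,"dy": 0,"dz": 0,"wx": 0,"wy": 0,"wz": 0,"fingers": 0}

```text
clock: 8.95
position: [0.5147, -0.2076, 0.1037]
eef_rot: [[0.006, 0.993, -0.119], [0.003, -0.119, -0.993], [-1.0, 0.005, -0.004]]
force: [-1.2, -0.9, 5.8]
grip_width: 0.0007
```

arm_command:
  plan:
    - {"dx": 0.1,"dy": 0,"dz": 0,"wx": 0,"wy": 0,"wz": 0,"fingers": 0}
    - {"dx": 0.15,"dy": 0,"dz": 0,"wx": 0,"wy": 0,"wz": 0,"fingers": 0}
    - {"dx": 0.15,"dy": 0,"dz": 0,"wx": 0,"wy": 0,"wz": 0,"fingers": 0}

```text
clock: 9.25
position: [0.5148, -0.2076, 0.102]
eef_rot: [[0.006, 0.993, -0.119], [0.003, -0.119, -0.993], [-1.0, 0.005, -0.004]]
force: [-0.7, 0.1, 6.7]
grip_width: 0.0002
```

arm_command:
  plan:
    - {"dx": 0.05,"dy": 0,"dz": 0,"wx": 0,"wy": 0,"wz": 0,"fingers": 0}
    - {"dx": 0.1,"dy": 0,"dz": 0,"wx": 0,"wy": 0,"wz": 0,"fingers": 0}
    - {"dx": 0.1,"dy": 0,"dz": 0,"wx": 0,"wy": 0,"wz": 0,"fingers": 0}

```text
clock: 9.55
position: [0.5148, -0.2077, 0.1008]
eef_rot: [[0.006, 0.993, -0.119], [0.003, -0.119, -0.993], [-1.0, 0.005, -0.004]]
force: [-1.0, -0.3, 7.1]
grip_width: 0.0009
```

```bash
python3 top.py t8;python3 top.py t8b
```

```text
9.6 [ 0.51483984 -0.20762792  0.1008014 ] [-0.97575461  0.34868228  7.26111371]
9.65 [ 0.51482193 -0.20765984  0.1008052 ] [-1.65239021  0.25446205  6.53309055]
```

arm_command:
  plan:
    - {"dx": 0.05,"dy": 0,"dz": 0,"wx": 0,"wy": 0,"wz": 0,"fingers": 0}
    - {"dx": 0.1,"dy": 0,"dz": 0,"wx": 0,"wy": 0,"wz": 0,"fingers": 0}
    - {"dx": 0.1,"dy": 0,"dz": 0,"wx": 0,"wy": 0,"wz": 0,"fingers": 0}

```text
clock: 9.95
position: [0.5149, -0.2076, 0.0998]
eef_rot: [[0.006, 0.993, -0.119], [0.003, -0.119, -0.993], [-1.0, 0.005, -0.004]]
force: [-1.0, 0.5, 9.2]
grip_width: 0.0004
```

arm_command:
  plan:
    - {"dx": 0.05,"dy": 0,"dz": 0,"wx": 0,"wy": 0,"wz": 0,"fingers": 0}
    - {"dx": 0.05,"dy": 0,"dz": 0,"wx": 0,"wy": 0,"wz": 0,"fingers": 0}

```text
clock: 10.15
position: [0.5149, -0.2076, 0.0993]
eef_rot: [[0.006, 0.993, -0.119], [0.003, -0.119, -0.993], [-1.0, 0.005, -0.004]]
force: [-3.2, 1.5, 9.5]
grip_width: 0.0007
```

```bash
python3 top.py t9;python3 top.py t9b
```

```text
10.2 [ 0.51491369 -0.20761782  0.09933054] [-3.52113882  0.76925049 10.43835029]
10.25 [ 0.51490091 -0.20761059  0.09931708] [-2.62151984  1.44336379  9.53423079]
```

View pics/t9b.png

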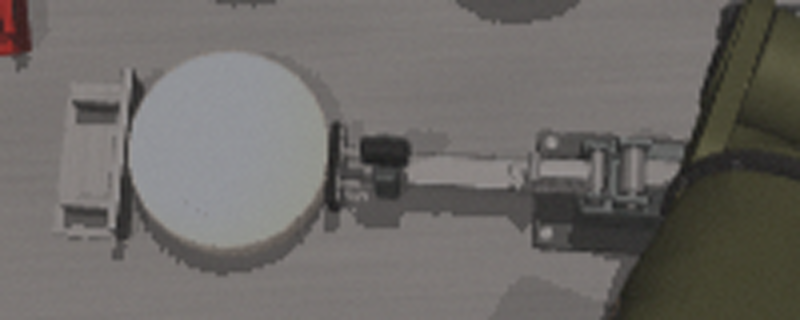

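Now the force climbs steadily, with a squeeze of about 12 N, and the plate edge (129 px) meets the stop. Another 0.8 mm and hold.

arm_command:
  plan:
    - {"dx": 0.05,"dy": 0,"dz": 0,"wx": 0,"wy": 0,"wz": 0,"fingers": 0}
    - {"dx": 0.08,"dy": 0,"dz": 0,"wx": 0,"wy": 0,"wz": 0,"fingers": 0}
    - {"dx": 0.08,"dy": 0,"dz": 0,"wx": 0,"wy": 0,"wz": 0,"fingers": 0}
    - {"dx": 0.08,"dy": 0,"dz": 0,"wx": 0,"wy": 0,"wz": 0,"fingers": 0}

```text
clock: 10.65
position: [0.5149, -0.2076, 0.0987]
eef_rot: [[0.006, 0.993, -0.119], [0.003, -0.119, -0.993], [-1.0, 0.006, -0.004]]
force: [-4.6, 2.4, 11.5]
grip_width: 0.0007
```

```bash
python3 top.py t10;python3 top.py t10b
```

```text
10.7 [ 0.51492907 -0.2075999   0.09874561] [-3.71345425  1.12427832 12.44334474]
10.75 [ 0.51494401 -0.20760707  0.09876722] [-3.44127951  1.3529502  11.49270832]
```

The squeeze is about 15 N and steady, so it's firm. Next I lift off and move over the release lever at z 0.14.

arm_command:
  plan:
    - {"dx": -2,"dy": 0,"dz": 0,"wx": 0,"wy": 0,"wz": 0,"fingers": 0}
    - {"dx": -4.2,"dy": 0,"dz": 0,"wx": 0,"wy": 0,"wz": 0,"fingers": 0}
    - {"dx": -4.2,"dy": 0,"dz": -4,"wx": 0,"wy": 0,"wz": 0,"fingers": 0}
    - {"dx": -4.2,"dy": -0.1,"dz": -8.5,"wx": 0,"wy": 0,"wz": 0,"fingers": 0}
    - {"dx": -4.2,"dy": -0.15,"dz": -12.5,"wx": 0,"wy": 0,"wz": 0,"fingers": 0}
    - {"dx": -4.2,"dy": -0.15,"dz": -14.35,"wx": 0,"wy": 0,"wz": 0,"fingers": 0}
    - {"dx": -4.2,"dy": -0.15,"dz": -14.35,"wx": 0,"wy": 0,"wz": 0,"fingers": 0}
    - {"dx": -4.2,"dy": -0.15,"dz": -14.35,"wx": 0,"wy": 0,"wz": 0,"fingers": 0}

```text
clock: 11.55
position: [0.5301, -0.0653, 0.1407]
eef_rot: [[0.005, 0.993, -0.118], [0.003, -0.118, -0.993], [-1.0, 0.005, -0.004]]
force: [0.4, -0.3, -0.4]
grip_width: 0.0001
```

```bash
python3 snap.py w6; python3 top.py t11
```

```text
11.6 [ 0.5301 -0.0658  0.1408] [[ 0.0054  0.9928 -0.1193]
 [ 0.0032 -0.1194 -0.9928]
 [-1.      0.005  -0.0039]] [0.0092 0.2946 0.7495] 0.011865922130782166
11.65 [ 0.53008982 -0.06603847  0.14091177] [-0.23726356 -0.52689783  0.64731222]
```

View pics/w6.png

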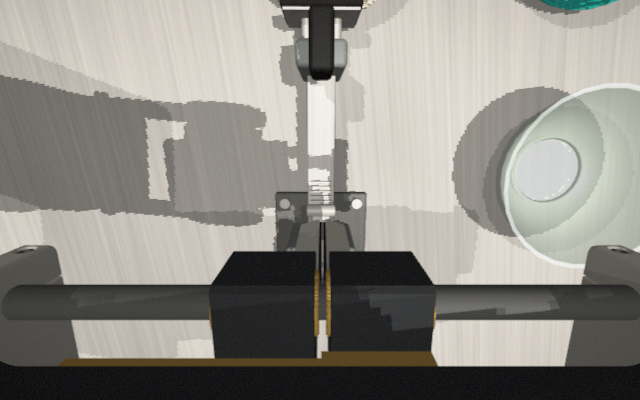

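View pics/t11.png

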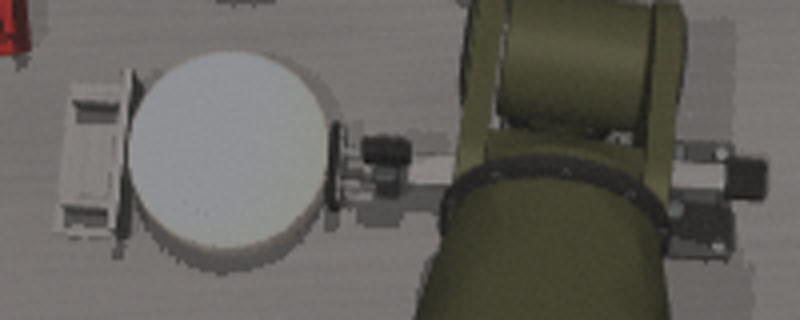

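The plates still stand at the stop (edge 129 px), and the fingertips are over the release bar at (322,213). Pressing it down now.

arm_command:
  plan:
    - {"dx": 2.5,"dy": 0,"dz": 0,"wx": 0,"wy": 0,"wz": 0,"fingers": 0}
    - {"dx": 4.0,"dy": 0,"dz": 0,"wx": 0,"wy": 0,"wz": 0,"fingers": 0}
    - {"dx": 4.5,"dy": 0,"dz": 0,"wx": 0,"wy": 0,"wz": 0,"fingers": 0}
    - {"dx": 5.0,"dy": 0,"dz": 0,"wx": 0,"wy": 0,"wz": 0,"fingers": 0}
    - {"dx": 5.4,"dy": 0,"dz": 0,"wx": 0,"wy": 0,"wz": 0,"fingers": 0}
    - {"dx": 5.4,"dy": 0,"dz": 0,"wx": 0,"wy": 0,"wz": 0,"fingers": 0}

```text
clock: 12.25
position: [0.5306, -0.0661, 0.0871]
eef_rot: [[0.006, 0.993, -0.12], [0.003, -0.12, -0.993], [-1.0, 0.006, -0.004]]
force: [0.5, -0.0, 0.6]
grip_width: 0.0006
```

arm_command:
  plan:
    - {"dx": 0.2,"dy": 0,"dz": 0,"wx": 0,"wy": 0,"wz": 0,"fingers": 0}
    - {"dx": 0.3,"dy": 0,"dz": 0,"wx": 0,"wy": 0,"wz": 0,"fingers": 0}
    - {"dx": 0.3,"dy": 0,"dz": 0,"wx": 0,"wy": 0,"wz": 0,"fingers": 0}

```text
clock: 12.55
position: [0.5308, -0.0661, 0.0842]
eef_rot: [[0.007, 0.993, -0.12], [0.003, -0.12, -0.993], [-1.0, 0.006, -0.004]]
force: [-0.2, -0.5, 3.1]
grip_width: 0.0008
```

arm_command:
  plan:
    - {"dx": 0.2,"dy": 0,"dz": 0,"wx": 0,"wy": 0,"wz": 0,"fingers": 0}
    - {"dx": 0.2,"dy": 0,"dz": 0,"wx": 0,"wy": 0,"wz": 0,"fingers": 0}

```text
clock: 12.75
position: [0.5309, -0.066, 0.0822]
eef_rot: [[0.007, 0.993, -0.12], [0.003, -0.12, -0.993], [-1.0, 0.007, -0.004]]
force: [0.9, -0.7, 4.2]
grip_width: 0.0004
```

arm_command:
  plan:
    - {"dx": 0.15,"dy": 0,"dz": 0,"wx": 0,"wy": 0,"wz": 0,"fingers": 0}
    - {"dx": 0.15,"dy": 0,"dz": 0,"wx": 0,"wy": 0,"wz": 0,"fingers": 0}

```text
clock: 12.95
position: [0.5312, -0.0661, 0.081]
eef_rot: [[0.008, 0.993, -0.12], [0.003, -0.12, -0.993], [-1.0, 0.007, -0.004]]
force: [-1.4, -0.2, 7.5]
grip_width: 0.0004
```

arm_command:
  plan:
    - {"dx": 0.1,"dy": 0,"dz": 0,"wx": 0,"wy": 0,"wz": 0,"fingers": 0}
    - {"dx": 0.1,"dy": 0,"dz": 0,"wx": 0,"wy": 0,"wz": 0,"fingers": 0}

```text
clock: 13.15
position: [0.5314, -0.0661, 0.0807]
eef_rot: [[0.008, 0.993, -0.12], [0.003, -0.12, -0.993], [-1.0, 0.008, -0.004]]
force: [-4.1, 0.1, 13.4]
grip_width: 0.0002
```

The force jumped to 13 N at 19 mm of travel, so the lever is at its end stop. I'll lift and look at the jaw and lever.

arm_command:
  plan:
    - {"dx": -3,"dy": 0,"dz": 0,"wx": 0,"wy": 0,"wz": 0,"fingers": 0}
    - {"dx": -7,"dy": 0,"dz": 0,"wx": 0,"wy": 0,"wz": 0,"fingers": 0.3}
    - {"dx": -10,"dy": 0,"dz": 0,"wx": 0,"wy": 0,"wz": 0,"fingers": 0.5}
    - {"dx": -10,"dy": 0,"dz": -2,"wx": 0,"wy": 0,"wz": 0,"fingers": 0.5}
    - {"dx": -10,"dy": 0,"dz": -2,"wx": 0,"wy": 0,"wz": 0,"fingers": 0.5}
    - {"dx": -10,"dy": 0,"dz": -2,"wx": 0,"wy": 0,"wz": 0,"fingers": 0.5}

```text
clock: 13.75
position: [0.5325, -0.0464, 0.18]
eef_rot: [[0.007, 0.993, -0.119], [0.003, -0.119, -0.993], [-1.0, 0.006, -0.004]]
force: [-0.2, 0.1, -0.3]
grip_width: 0.0369
```

```bash
python3 snap.py w7; python3 top.py t12; python3 - <<'E'
import cv2
a=cv2.imread("pics/w7.png")[0:260,220:420]
cv2.imwrite("pics/c7.png",cv2.resize(a,None,fx=2.3,fy=2.3,interpolation=cv2.INTER_CUBIC))
E
```

```text
13.8 [ 0.5325 -0.0467  0.1799] [[ 0.0066  0.9928 -0.1197]
 [ 0.003  -0.1197 -0.9928]
 [-1.      0.0062 -0.0037]] [ 0.1653  0.2406 -0.2428] 0.007921183041761815
13.85 [ 0.53257262 -0.04681672  0.17990167] [-0.03901732 -1.44471626 -0.12403325]
```

View pics/c7.png

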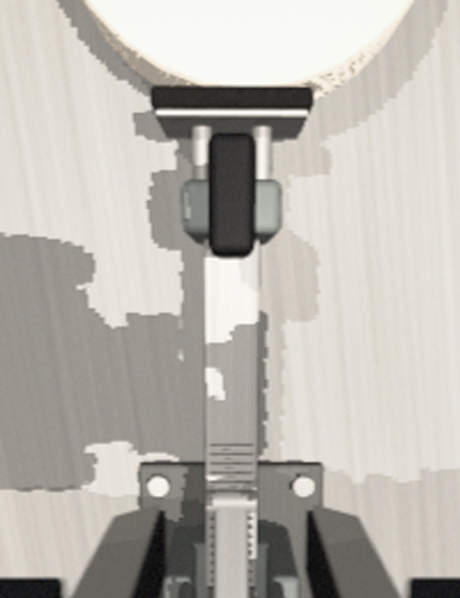

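View pics/t12.png

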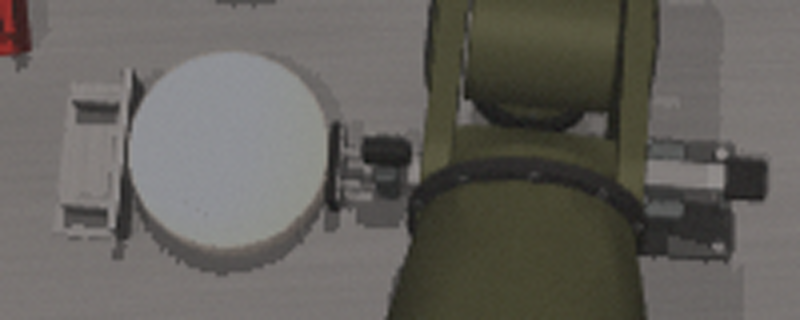

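```bash
python3 - <<'E'
from h import *
np.set_printoptions(precision=4,suppress=True)
a=dict(np.load("w7.npz"));W=lambda x,y:(220+(x+.5)/2.3-.5,(y+.5)/2.3-.5)
d=np.array([.1235,.9923,0]);o=np.array([.523,-.125,0])
f=plane(a,W(232,133),.128);b=plane(a,W(231,257),.128);b2=plane(a,W(231,257),.088)
n=np.array([-.9923,.1235,0])
for q in(f,b,b2,f-.017*d): print(q,(q-o)@d,(q-o)@n)
# wrist stereo w6
c=dict(np.load("w6.npz"))
print(tri([(a,W(232,133)),(c,(321,4))]))
R=telemetry.get_obs();P=R['position'];T=R['eef_rot']
j=f-.017*d; print(T.T@(np.r_[j[:2],.113]-P))
E
```

```text
[0.5455 0.0597 0.128 ] 0.18608470717211184 0.0004939348480772276
[0.5411 0.0259 0.128 ] 0.15201562165153767 0.0006667319852050369
[0.5413 0.0271 0.088 ] 0.15318185636986734 0.0006242992281646724
[0.5434 0.0429 0.128 ] 0.16908621099211182 0.0004939348480772597
(array([0.5454, 0.06  , 0.1265]), [np.float64(8.265024819754e-05), np.float64(8.265024819772396e-05)])
[ 0.0672 -0.0004 -0.0901]
```

The jaw grip spans c7 rows 133–257, so its centre is at clamp x = 169 mm (jaw out 49 mm). Its top triangulates to 0.1265. The lever bar is visibly down and the plates are at the stop. I'll move above the grip, descend and pinch.

arm_command:
  plan:
    - {"dx": 0,"dy": 0,"dz": -4,"wx": 0,"wy": 0,"wz": 0,"fingers": 0.5}
    - {"dx": 0,"dy": 0,"dz": -8,"wx": 0,"wy": 0,"wz": 0,"fingers": 0.5}
    - {"dx": 0,"dy": 0,"dz": -9,"wx": 0,"wy": 0,"wz": 0,"fingers": 0.5}
    - {"dx": 1.5,"dy": 0,"dz": -9,"wx": 0,"wy": 0,"wz": 0,"fingers": 0.5}
    - {"dx": 4,"dy": 0,"dz": -9,"wx": 0,"wy": 0,"wz": 0,"fingers": 0.5}
    - {"dx": 6,"dy": 0,"dz": -9,"wx": 0,"wy": 0,"wz": 0,"fingers": 0.5}
    - {"dx": 7,"dy": 0,"dz": -9,"wx": 0,"wy": 0,"wz": 0,"fingers": 0.5}
    - {"dx": 7,"dy": 0,"dz": -9,"wx": 0,"wy": 0,"wz": 0,"fingers": 0.5}

```text
clock: 14.65
position: [0.5432, 0.0421, 0.109]
eef_rot: [[0.004, 0.993, -0.121], [0.003, -0.121, -0.993], [-1.0, 0.004, -0.003]]
force: [-0.3, 0.4, -1.0]
grip_width: 0.0469
```

arm_command:
  plan:
    - {"dx": 0,"dy": 0,"dz": 0,"wx": 0,"wy": 0,"wz": 0,"fingers": 0}
    - {"dx": 0,"dy": 0,"dz": 0,"wx": 0,"wy": 0,"wz": 0,"fingers": 0}
    - {"dx": 0,"dy": 0,"dz": 0,"wx": 0,"wy": 0,"wz": 0,"fingers": 0}
    - {"dx": 0,"dy": 0,"dz": 0,"wx": 0,"wy": 0,"wz": 0,"fingers": 0}
    - {"dx": 0,"dy": 0,"dz": 0,"wx": 0,"wy": 0,"wz": 0,"fingers": 0}
    - {"dx": 0,"dy": 0,"dz": 0,"wx": 0,"wy": 0,"wz": 0,"fingers": 0}
  grip_force: 12

```text
clock: 15.25
position: [0.5425, 0.0422, 0.1093]
eef_rot: [[0.002, 0.993, -0.12], [0.003, -0.121, -0.993], [-1.0, 0.002, -0.003]]
force: [-7.8, -0.1, 6.7]
grip_width: 0.0138
```

The grip closed on 13.8 mm, which matches the block. Pulling the jaw back along clamp −x.

arm_command:
  plan:
    - {"dx": -0.05,"dy": -0.05,"dz": 0.4,"wx": 0,"wy": 0,"wz": 0,"fingers": 0}
    - {"dx": -0.05,"dy": -0.05,"dz": 1.0,"wx": 0,"wy": 0,"wz": 0,"fingers": 0}
    - {"dx": -0.05,"dy": -0.05,"dz": 1.7,"wx": 0,"wy": 0,"wz": 0,"fingers": 0}
    - {"dx": -0.05,"dy": -0.05,"dz": 2.4,"wx": 0,"wy": 0,"wz": 0,"fingers": 0}
    - {"dx": -0.05,"dy": -0.05,"dz": 3.1,"wx": 0,"wy": 0,"wz": 0,"fingers": 0}
    - {"dx": -0.05,"dy": -0.05,"dz": 3.8,"wx": 0,"wy": 0,"wz": 0,"fingers": 0}
    - {"dx": -0.05,"dy": -0.05,"dz": 4.3,"wx": 0,"wy": 0,"wz": 0,"fingers": 0}
    - {"dx": -0.05,"dy": -0.05,"dz": 4.5,"wx": 0,"wy": 0,"wz": 0,"fingers": 0}
    - {"dx": -0.05,"dy": -0.05,"dz": 4.5,"wx": 0,"wy": 0,"wz": 0,"fingers": 0}

```text
clock: 16.15
position: [0.5368, -0.0028, 0.1095]
eef_rot: [[0.003, 0.993, -0.121], [0.003, -0.121, -0.993], [-1.0, 0.002, -0.003]]
force: [5.2, -1.7, -6.9]
grip_width: 0.014
```

```bash
python3 top.py t13
```

```text
16.2 [ 0.53676675 -0.0028432   0.10945504] [ 3.96421426 -1.46788824 -6.30407703]
```

View pics/t13.png

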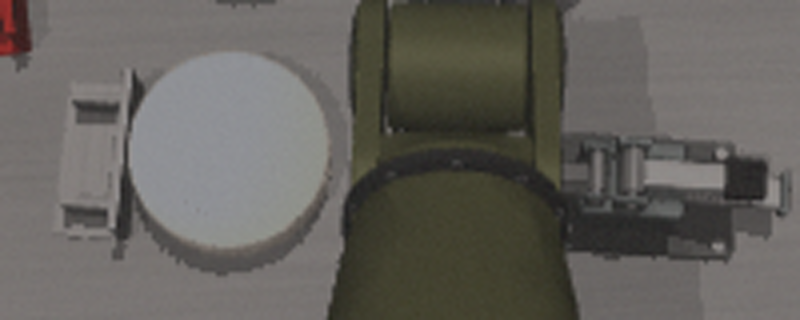

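The plates stay at the stop. Easing the jaw to its hard stop.

arm_command:
  plan:
    - {"dx": 0.03,"dy": 0.03,"dz": 0.2,"wx": 0,"wy": 0,"wz": 0,"fingers": 0}
    - {"dx": 0.03,"dy": 0.03,"dz": 0.4,"wx": 0,"wy": 0,"wz": 0,"fingers": 0}
    - {"dx": 0.03,"dy": 0.03,"dz": 0.4,"wx": 0,"wy": 0,"wz": 0,"fingers": 0}

```text
clock: 16.5
position: [0.5364, -0.0071, 0.1093]
eef_rot: [[0.002, 0.993, -0.121], [0.002, -0.121, -0.993], [-1.0, 0.002, -0.003]]
force: [-3.7, -0.1, 3.5]
grip_width: 0.0138
```

arm_command:
  plan:
    - {"dx": 0,"dy": 0,"dz": 0.1,"wx": 0,"wy": 0,"wz": 0,"fingers": 0}
    - {"dx": 0,"dy": 0,"dz": 0.2,"wx": 0,"wy": 0,"wz": 0,"fingers": 0}
    - {"dx": 0,"dy": 0,"dz": 0.2,"wx": 0,"wy": 0,"wz": 0,"fingers": 0}

```text
clock: 16.8
position: [0.5362, -0.0087, 0.1094]
eef_rot: [[0.003, 0.993, -0.121], [0.003, -0.121, -0.993], [-1.0, 0.002, -0.004]]
force: [-1.5, 4.7, 1.6]
grip_width: 0.0138
```

arm_command:
  plan:
    - {"dx": 0,"dy": 0,"dz": 0.1,"wx": 0,"wy": 0,"wz": 0,"fingers": 0}
    - {"dx": 0,"dy": 0,"dz": 0.15,"wx": 0,"wy": 0,"wz": 0,"fingers": 0}
    - {"dx": 0,"dy": 0,"dz": 0.15,"wx": 0,"wy": 0,"wz": 0,"fingers": 0}

```text
clock: 17.1
position: [0.5361, -0.0088, 0.1094]
eef_rot: [[0.003, 0.993, -0.12], [0.006, -0.12, -0.993], [-1.0, 0.002, -0.006]]
force: [0.7, 11.8, 0.8]
grip_width: 0.014
```

Hard stop reached: the force is 11.8 N with no further motion. I'll open, lift clear and check.

arm_command:
  plan:
    - {"dx": 0,"dy": 0,"dz": -0.1,"wx": 0,"wy": 0,"wz": 0,"fingers": 0.35}
    - {"dx": 0,"dy": 0,"dz": -0.1,"wx": 0,"wy": 0,"wz": 0,"fingers": 0.4}
    - {"dx": 0,"dy": 0,"dz": -0.1,"wx": 0,"wy": 0,"wz": 0,"fingers": 0.4}
    - {"dx": -2,"dy": 0,"dz": 0,"wx": 0,"wy": 0,"wz": 0,"fingers": 0.4}
    - {"dx": -6,"dy": 0,"dz": 0,"wx": 0,"wy": 0,"wz": 0,"fingers": 0.4}
    - {"dx": -11,"dy": 0,"dz": 0,"wx": 0,"wy": 0,"wz": 0,"fingers": 0.4}
    - {"dx": -14,"dy": 0,"dz": 3,"wx": 0,"wy": 0,"wz": 0,"fingers": 0.4}
    - {"dx": -14,"dy": 0,"dz": 7,"wx": 0,"wy": 0,"wz": 0,"fingers": 0.4}
    - {"dx": -14,"dy": 0,"dz": 8,"wx": 0,"wy": 0,"wz": 0,"fingers": 0.4}
    - {"dx": -14,"dy": 0,"dz": 8,"wx": 0,"wy": 0,"wz": 0,"fingers": 0.4}

```text
clock: 18.1
position: [0.5258, -0.0902, 0.2486]
eef_rot: [[0.002, 0.992, -0.123], [0.006, -0.123, -0.992], [-1.0, 0.002, -0.006]]
force: [-0.7, -0.2, -0.5]
grip_width: 0.0377
```

```bash
python3 snap.py w8; python3 top.py t14; python3 - <<'E'
from h import *
im=cams.read_camera("scene")[:,:,::-1];cv2.imwrite("pics/s2.png",cv2.resize(im[150:300,230:430],None,fx=4,fy=4,interpolation=cv2.INTER_CUBIC))
E
```

```text
18.15 [ 0.5259 -0.0891  0.2485] [[ 0.0022  0.9926 -0.1218]
 [ 0.0058 -0.1218 -0.9925]
 [-1.      0.0015 -0.006 ]] [ 0.8051 -0.226  -0.7284] 0.030291954838219864
18.2 [ 0.52601733 -0.08846595  0.2484722 ] [-0.18865172  0.64073573  1.03489858]
```

View pics/w8.png

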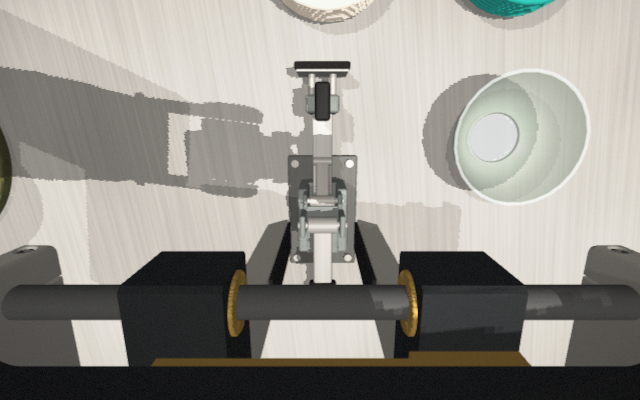

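View pics/s2.png

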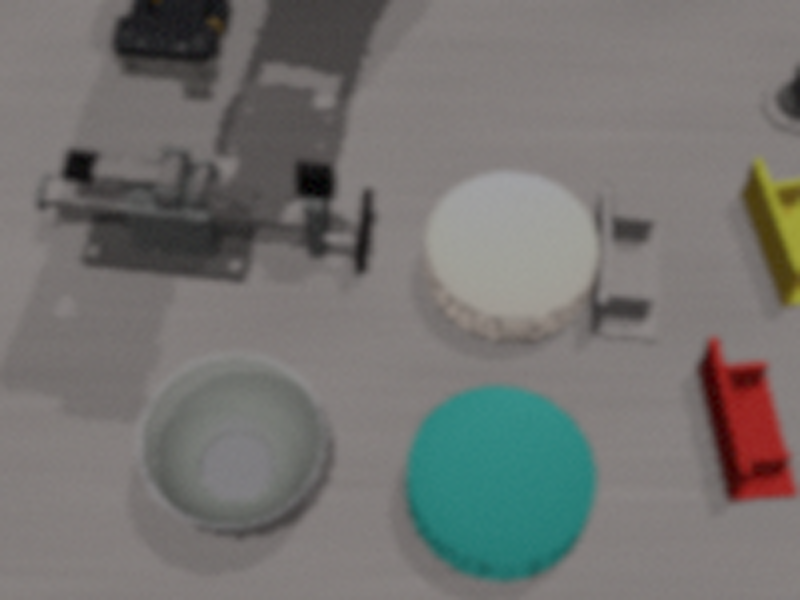

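View pics/t14.png

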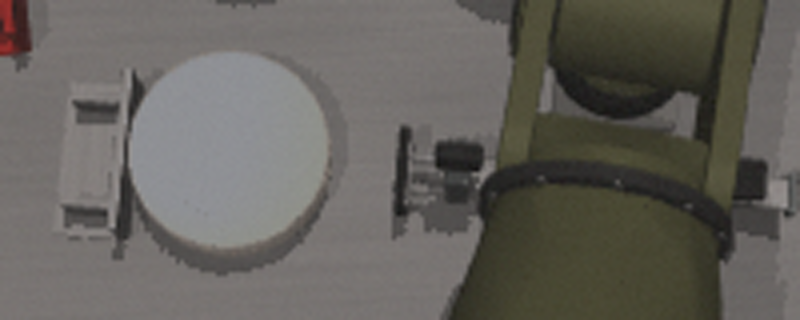

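The grip block is back at top crop (459,155), its starting pixel. The plates' edge is at 129 px against the stop face, and the trigger pad is up. The bowl, caddy and knob look undisturbed. Handing in.

```bash
python3 -c "
from bench import hand_in
print(hand_in())"
```

```text
the job is handed in; nothing more can be done
None
```

I handed the job in at about 18 s. The jaw is back home and the plates are still up against the stop; no verdict was reported.

**What I did:** I pumped the trigger five times until the plates met the stop, then squeezed at about 15 N and held for about half a second. I pressed the release lever to its end stop, pinched the jaw by its grip and slid it back 49 mm to its hard stop.

**Last checks:**
- **Jaw:** the grip block is back at its starting pixel, and the pull force rose to 11.8 N with no further motion.
- **Plates:** in the top view their edge still meets the stop face, roughly centred, and has not moved since the squeeze.
- **Trigger and bystanders:** the trigger is up, and the bowl is in place. The caddy and knob were only partly in the last pictures.

**What was uncertain or disagreed:**
- **Squeeze force:** the 15 N is worked out from the trigger force, not measured directly; roughly 13 to 17 N is plausible.
- **Early contact reading:** on the fourth stroke 9.3 N looked like contact with the stop, but the plates were still sliding, so I kept going.
- **Trigger force:** the free trigger force came out about 1 N below the stated range.
- **Moves:** my first two move calls were refused because fields were missing; the arm did not move.

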